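# Centre punch on the pencilled cross

### The arm

A 6-joint arm with a two-finger parallel gripper is mounted at the origin on the work surface. World frame = base frame: x ahead of the robot, y to its left, z up, the work surface at z = 0. Lengths are in m, angles in rad, forces in N, time in s.
With the tool pointing down it reaches from about 0.425 to 0.95 m from the base axis. Payload 3.5 kg.
Tool frame: the origin (TCP) lies on the centre line of the jaws, within the pads' length; the fingertips stand 25 mm ahead of it and the grasp point (between the pads) lies 6 mm ahead of it (ctrl.finger_overhang is the distance from the TCP to the fingertips, in m); z points along the fingers, y is the line along which they close (so a half turn about z gives the same grasp; the last joint's range is limited). The gripper opens to 85 mm and grips with 20 to 120 N. Pads are 22 mm wide; open, the fingers measure 114 mm over their backs; the gripper's body (76 mm by 85 mm) begins 54 mm behind the grasp point. The pads swing forward as they close: fully open they stand 13 mm farther back than shut.
Start: joints at [0.982, 0.286, 1.577, -0, 1.279, -0.15], TCP at [0.287, 0.611, 0.256] pointing down, gripper open.
Joint ranges: [-2.77, 2.77], [-0.9, 2.22], [0.21, 2.48], [-1.53, 4.67], [0.24, 2.81], [-2.84, 2.84]. Speed limits (rad/s): [2.79, 2.79, 3.14, 3.14, 3.14, 3.14].

### API

Orientations are given as a unit quaternion [x, y, z, w].
In Python, from plant import get_state, imaging, job, ctrl gives the robot as it stands.
- The arm moves only by the tool jog_arm, never from a script. Its argument "increments" is a list of rows, each an object of numbers: "dx", "dy", "dz": the shift along the world's x, y, z each as a share of 12 cm, from -1 to 1; "ax", "ay", "az": the turn, a rotation vector about the world's x, y, z each as a share of pi/2 rad, from -1 to 1; "gripper": the gripper command: -1 is shut, 1 is fully open, values between are in proportion. A call has 1 to 10 rows; each row is the pose to reach, as a shift and turn from the pose commanded when the call began; what a row does not reach only later rows make up. A row lasts 1/10 s, in which the tool goes at most 50 mm and 8.59 degrees, less where a joint would pass 70% of its speed; a pose out of reach is approached as far as the arm can. A call with a number of a shift or a turn outside -1 to 1 is refused whole. A call with a gripper value outside its range is refused whole. The fingers move at their own pace and stop on an object; "force" is the grip in N (left out, the last holds). Time passes only in rows, so rows that repeat a pose let the fingers close. It gives the time, the measured TCP pose, the force, the opening and the grip force at its end, in the units of the state.
- get_state(): the state, without advancing time (a new reading comes with each control period).
- imaging.read_camera(name): name is "scene" or "top"; returns a dict with "frame" (420x560x3 uint8, blue, green, red), "depth" (420x560 float32, m along the optical axis (not along the pixel's ray), 0 where there is no reading), "camera_matrix" (3x3 intrinsics, pixels), "dist" ([k1, k2, p1, p2, k3] as OpenCV has them; the pictures are not rectified), "extrinsics" (4x4, takes a point from camera to world coordinates). Camera axes: x right, y up, looking along -z (the intrinsics and any distortion apply to the point x, -y, -z); pixel columns grow to the right and rows downward; lengths in m; the calibration is good to about 2 mm. A picture is of the moment at which its call begins.
- job.sign_off(): hands the job in; it is judged then, once.
The state is a dict: "time": time; "qpos": joint angles; "dq": joint speeds; "joint_efforts": joint torques, N m; "eef_pos": TCP position; "tcp_rot": TCP orientation; "contact_force": force on the tool from outside, world axes, zero at the start; "wrist_torque": the same for the moment, N m; "opening": opening from 0.0 (shut) to 1.0 (fully open); "finger_force": force on a finger pad.
Only numpy, scipy, OpenCV 4.12 (cv2) and the standard library are available. Lean on these libraries where they do the work, as an engineer would, in place of code of your own. Each camera call takes 0.05 s, during which the arm holds its last target. There are 200 camera calls.

### The job

Lay the loose pine block with the slanted end into the drilling jig, marked face up, slanted end against the slanted fence, flat and square between the fences, and let go of it. Then take the automatic centre punch out of the tool block, set its point on the pencilled cross on top of the block, hold it upright and press lightly, until its spring is about half taken up but without ever letting it fire. Finish like that, still holding the punch upright under that light push so that I can check it before it is fired, and leave everything else on the bench where it is.

Things in the scene. Friction and masses are not known exactly. Their poses are not given: they have to be found in the camera images.
- block_center (a point): Pine block, 150 long (x) x 58 wide (y) x 44 high, 0.2 kg, lower edges eased 2 mm, loose on the bench, marked face up. Its -x end is square, its +x end sawn on the slant: 150 long along its +y side, 120 along its -y side. This point lies half-way up, midway between the long sides, 67 mm from the square end, about at the centre of mass: grip here across the 58 mm.
- cross (a point): Crossing of the two pencil lines on the top face of the pine block, the place to punch: 36 mm towards +x, 6 mm towards +y and 22 mm above the block's centre point (block axes).
- jig_seat (a point): Where block_center comes, with the same axes (x the same way round), when the block lies fully home in the drilling jig. This point is 22 mm above the jig's base plate. The fences on the plate, 14 high and 20 wide, follow the block's outline 1.5 mm clear of it all round; the long fences leave a 60 mm gap beside this point, down to the plate, for fingers.
- punch_grip (a point): Automatic centre punch: straight round knurled steel body with brass cap, 130 long, 0.135 kg, standing point down in a hole of the tool block. z: from point to cap. This point is on its axis, 100 mm from the unpressed point, 30 below the cap's top. Body 18 thick from 48 to 110 mm from the point, cap 20 thick, nose below 48 mm 11 thick and in the hole: lift 55 mm to draw it out.
- punch_point (a point): The punch's point: the end of its 5 mm thick spring-loaded plunger, on the punch's axis.
- punch_plunger (a joint): How far the plunger is pressed into the punch, in m: 0 free, to 0.012, where the punch fires (half taken up is 0.006). It starts to move at 3 N and takes 0.9 N more for each mm.
- jig: The drilling jig, screwed to the bench: plywood base plate 250 (x) x 160 (y) x 12 high with beech fences on it, the one at the +x end slanted like the block's end. Origin under the centre of the plate.
- rack: Tool block of hardwood, fixed, 200 (x) x 60 (y) x 62 high, with three holes of 12.5 mm, 52 deep, in a row along its x at -65, 0 and 65 mm. Origin under its centre. Other tools stand in the other two holes.
- awl: Scratch awl with a bulbous wooden handle 32 thick, standing in a hole of the tool block, its top 76 above it; origin at its tip. Leave it.
- nail_set: Thin dark nail set, 13 thick at its head, standing in a hole of the tool block, its top 55 above it; origin at its foot. Leave it.
- glue: Glue bottle, 62 thick, 185 high, standing; origin under its centre. Leave it.
- hammer: Hammer, 300 long, lying along its x; origin at its middle, below. Leave it.
- tape: Tape measure, 70 x 70 x 38 high; origin under its centre. Leave it.
- offcut: Plain offcut of the same pine, 80 x 58 x 44 high, both ends square, no marks; origin under its centre. Leave it.
- square: Try square lying flat, 155 x 110 x 16 high; origin under the middle of its wooden stock. Leave it.
- pencil: Carpenter's pencil, 150 x 14 x 8 high, lying; origin under its centre. Leave it.

How it is judged:
On the way:
1. the block lies flat and square in the jig and has been let go (z of block_center in the frame of jig_seat between -0.002 and 0.002 m and horizontal distance between block_center and jig_seat below 0.004 m and angle between the x axis of block_center and the x axis of jig_seat, either way round below 0.04 rad and angle between block_center's own z axis and vertical below 0.03 rad and contact force between the fingers and block below 0.1 N), for 0.3 s.
At the end, for the whole second after the job is handed in: Block let go in the jig: centre within 4 mm sideways, 2 mm in height of its seat, within 0.04 rad of square, 0.03 of flat. Punch held still, upright within 0.09 rad, point on the block within 4 mm of the cross, plunger in 2.5 to 10.5 mm (2.5 to 16 N). Other things within 30 mm of their places (z of block_center in the frame of jig_seat between -0.002 and 0.002 m and horizontal distance between block_center and jig_seat below 0.004 m and angle between the x axis of block_center and the x axis of jig_seat, either way round below 0.04 rad and angle between block_center's own z axis and vertical below 0.03 rad and contact force between each of the arm, the fingers and block below 0.5 N and horizontal distance between punch_point and cross below 0.004 m and z of punch_point in the frame of cross between -0.003 and 0.003 m and angle between punch_grip's own z axis and vertical below 0.09 rad and value of joint punch_plunger between 0.0025 and 0.0105 m and contact force between punch and block between 2.5 and 16 N and contact force between the fingers and punch above 2 N and contact force between punch and rack below 0.1 N and contact force between punch and jig below 0.1 N and linear speed of punch below 0.02 m/s and distance of each of awl, nail_set, glue, hammer, tape, offcut, square, pencil from where it was at the start of the episode below 0.03 m); the arm keeps its last pose, push and grip.
It fails at once if the punch fires: its plunger is pressed in 12 mm or more (value of joint punch_plunger above 0.012 m).
It fails at once if another tool or thing on the bench is moved by more than 30 mm (distance of any of awl, nail_set, glue, hammer, tape, offcut, square, pencil from where it was at the start of the episode above 0.03 m).
It also fails if it takes over 58 s, if anything falls off the work surface, if the arm or the gripper's body presses on something with over 40 N, if the wrist force passes 120 N, or if a joint passes its speed limit or range.

## Working session

There is one attempt and no reset: what is moved stays moved. The work goes in short steps, Python scripts to look and compute and a tool call to move; the robot and the scene stay as the last step left them, time stands still between calls to the robot, and variables do not carry over. Pictures are saved under pics/ and viewed, at most 10 in all, crops included, and the job is handed in when it is done.

Besides the shell and the picture viewer there is one more tool, called as name(argument=value, ...), one argument or row to a line, values as JSON. jog_arm: Moves the arm, as the interface text tells. Shift numbers are shares of 12 cm and turn numbers shares of pi/2 rad, none past 1 either way. Its arguments: {"type":"object","properties":{"increments":{"type":"array"},"force":{"type":"number"}},"required":["increments"]}

```bash
mkdir -p pics; cat > h.py <<'E'
import numpy as np,cv2
from plant import get_state,imaging,job,ctrl
def grab(n):
    c=imaging.read_camera(n); return c
def pts(c,uv,z=None):
    """pixels -> world by ray onto plane z, or by depth if z None"""
    uv=np.asarray(uv,float).reshape(-1,1,2)
    n=cv2.undistortPoints(uv,np.array(c['camera_matrix']),np.array(c['dist'])).reshape(-1,2)
    E=np.array(c['extrinsics']); d=np.c_[n[:,0],-n[:,1],-np.ones(len(n))]
    w=d@E[:3,:3].T; o=E[:3,3]
    if z is None:
        i=uv.reshape(-1,2).round().astype(int); t=c['depth'][i[:,1],i[:,0]]
    else: t=(z-o[2])/w[:,2]
    return o+w*t[:,None]
E
python3 - <<'E'
from h import *
for n in('top','scene'):
    c=grab(n); cv2.imwrite(f'pics/{n}0.png',c['frame']); np.save(f'{n}0.npy',c,allow_pickle=True)
    print(n,np.round(c['extrinsics'],3).tolist(),np.round(c['camera_matrix'],1).tolist(),c['dist'])
print(get_state())
E
```

```text
top [[0.074, 0.976, -0.207, 0.309], [-0.997, 0.073, -0.012, -0.007], [0.003, 0.207, 0.978, 1.239], [0.0, 0.0, 0.0, 1.0]] [[480.6, 0.0, 276.9], [0.0, 480.6, 209.3], [0.0, 0.0, 1.0]] [0.02623233 0.         0.         0.         0.        ]
scene [[0.015, -0.569, 0.822, 1.514], [1.0, 0.011, -0.01, -0.021], [-0.004, 0.822, 0.569, 0.735], [0.0, 0.0, 0.0, 1.0]] [[540.7, 0.0, 280.9], [0.0, 540.7, 210.8], [0.0, 0.0, 1.0]] [-0.18211184  0.          0.          0.          0.        ]
{'time': 0.1, 'qpos': array([ 9.81981928e-01,  2.87092986e-01,  1.57802591e+00, -6.28597914e-06,
        1.27859593e+00, -1.49990555e-01]), 'dq': array([ 0.00150372, -0.00362543, -0.00330053,  0.00107847,  0.00212056,
       -0.00044785]), 'joint_efforts': array([ 6.27802160e-05, -4.07299161e+01, -2.93697828e+01, -1.67284902e-04,
        3.44290274e-03,  9.27116133e-06]), 'eef_pos': array([0.28645719, 0.6106074 , 0.25507737]), 'tcp_rot': array([ 2.17654672e-01,  9.76025265e-01, -9.90594290e-04, -3.80307795e-04]), 'contact_force': array([-0.5432347 ,  0.21053086,  0.36999816]), 'wrist_torque': array([0.03320639, 0.0298618 , 0.05199194]), 'finger_force': 0.0, 'opening': 0.9978297354052356}
```

View pics/top0.png

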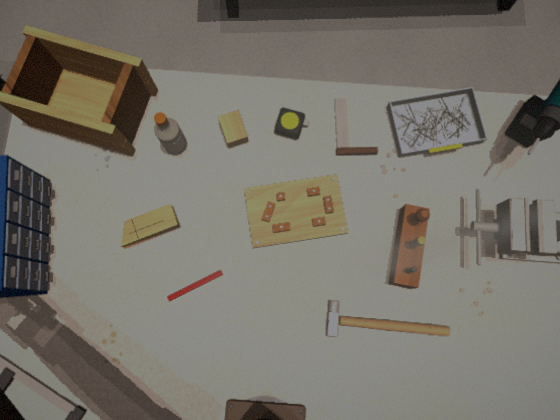

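View pics/scene0.png

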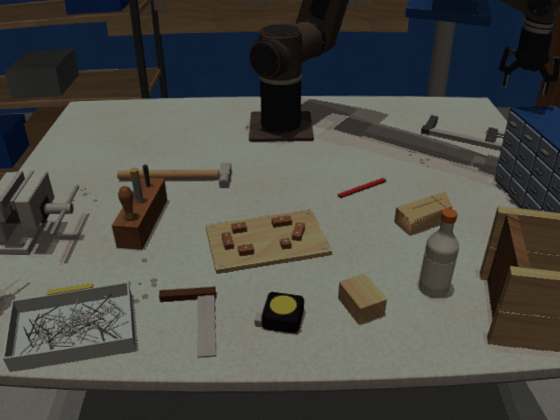

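Top view: block at about (150,226), jig at (296,211), rack at (409,246) with awl (421,215), brass-capped punch (421,241), nail set (411,269). I'll enlarge the block, jig and rack.

```bash
python3 - <<'E'
from h import *
c=np.load('top0.npy',allow_pickle=True).item(); f=c['frame']
a=cv2.resize(f[190:260,110:190],None,fx=4.9,fy=4.9,interpolation=2)   #392x343
b=cv2.resize(f[165:255,235:355],None,fx=3.3,fy=3.3,interpolation=2)   #396x297
d=cv2.resize(f[195:295,380:440],None,fx=2.9,fy=2.9,interpolation=2)
o=np.zeros((600,800,3),np.uint8)
o[:a.shape[0],:a.shape[1]]=a; o[:b.shape[0],400:400+b.shape[1]]=b; o[300:300+d.shape[0],420:420+d.shape[1]]=d
cv2.imwrite('pics/crop1.png',np.clip(o*1.5,0,255).astype(np.uint8))
for u,v in [(150,226),(125,240),(175,213),(260,235),(296,211),(268,211),(329,204),(281,227),(320,222),(409,250),(421,241)]:
    print(u,v,np.round(pts(c,[(u,v)])[0],3),f[v,u])
E
```

```text
150 226 [0.495 0.323 0.045] [ 80 122 135]
125 240 [0.455 0.38  0.045] [ 82 125 140]
175 213 [ 0.541  0.274 -0.   ] [ 79  93 109]
260 235 [0.497 0.046 0.016] [ 91 126 144]
296 211 [ 0.568 -0.042  0.01 ] [ 90 130 141]
268 211 [0.559 0.03  0.028] [ 56  88 132]
329 204 [ 0.589 -0.125  0.026] [ 53  84 124]
281 227 [ 0.52  -0.006  0.027] [134 138 142]
320 222 [ 0.541 -0.105  0.024] [ 76  98 133]
409 250 [ 0.48  -0.323  0.062] [ 84 101 131]
421 241 [ 0.491 -0.328  0.145] [ 87 131 140]
```

View pics/crop1.png

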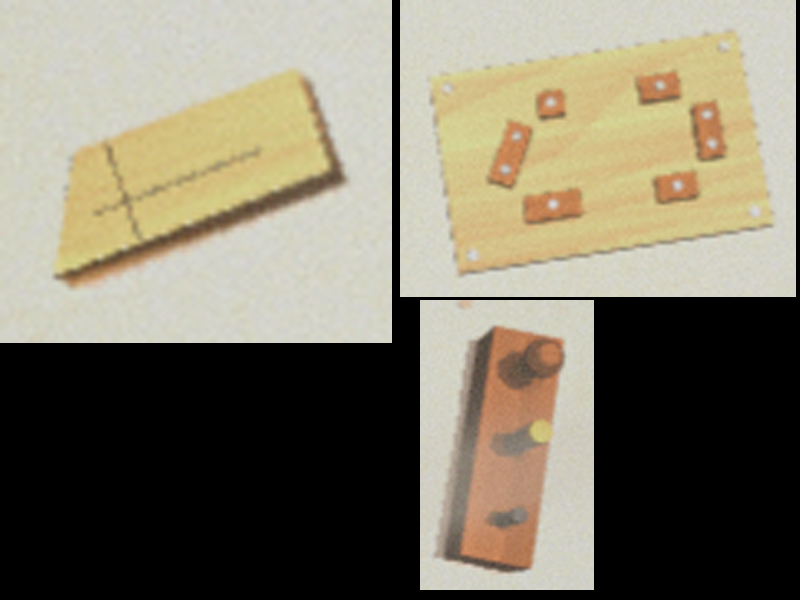

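Block: cross visible, slanted end on the left with the long side toward the bottom; the jig's slanted fence faces the same way, so only a small turn is needed. Now the measurements.

```bash
cat > m.py <<'E'
from h import *
S=6
def up(c,u0,v0,u1,v1):
    f=cv2.GaussianBlur(c['frame'],(0,0),0.6)[v0:v1,u0:u1]
    return cv2.resize(f,None,fx=S,fy=S,interpolation=cv2.INTER_CUBIC).astype(np.float32)
def full(p,u0,v0): return (np.asarray(p,float).reshape(-1,2)+.5)/S-.5+[u0,v0]
def blobs(m,amin):
    cs,_=cv2.findContours(m.astype(np.uint8),cv2.RETR_EXTERNAL,cv2.CHAIN_APPROX_NONE)
    return sorted([k for k in cs if cv2.contourArea(k)>amin*S*S],key=cv2.contourArea)[::-1]
def poly(k,n):
    h=cv2.convexHull(k); q=h
    q=cv2.approxPolyN(h,n,ensure_convex=True) if hasattr(cv2,'approxPolyN') else cv2.approxPolyDP(h,.03*cv2.arcLength(h,True),True)
    q=q.reshape(-1,2).astype(float); P=k.reshape(-1,2).astype(float); L=[]
    for i in range(n):           # refit each side to contour points, then intersect
        a,b=q[i],q[(i+1)%n]; d=b-a; l=np.hypot(*d); t=(P-a)@d/l/l; e=np.abs(np.cross(d,P-a))/l
        s=P[(t>.12)&(t<.88)&(e<1.3*S)]
        vx,vy,x,y=cv2.fitLine(s.astype(np.float32),cv2.DIST_HUBER,0,.01,.01).ravel(); L.append(np.cross([x,y,1],[x+vx,y+vy,1]))
    r=[np.cross(L[i-1],L[i]) for i in range(n)]; return np.array([v[:2]/v[2] for v in r])
def rigid(A,B):  # 2D A->B
    a,b=A.mean(0),B.mean(0); U,_,V=np.linalg.svd((A-a).T@(B-b)); R=V.T@np.diag([1,np.linalg.det(V.T@U.T)])@U.T
    return R,b-R@a,np.linalg.norm((A-a)@R.T+b-B,axis=1)
BL=np.array([[-67,-29],[53,-29],[83,29],[-67,29]])/1000
E
python3 -W ignore - <<'E'
from m import *
c=np.load('top0.npy',allow_pickle=True).item()
def show(w,m,n): cv2.imwrite(n,np.hstack([np.clip(w*1.4,0,255),cv2.merge([m.astype(np.float32)*255]*3)]).astype(np.uint8))
w=up(c,110,195,190,260); V=w.max(2); m=(w[...,2]-w[...,0]>32)&(V>95)
m=cv2.morphologyEx(m.astype(np.uint8),cv2.MORPH_CLOSE,np.ones((25,25)))
k=blobs(m,200)[0]; q=full(poly(k,4),110,195); P=pts(c,q,.044)[:,:2]; print('block px',q.round(1).tolist()); print(P.round(4), [np.hypot(*(P[i]-P[i-1])).round(4) for i in range(4)])
best=min((rigid(BL,np.roll(P[::s],r,0)) for r in range(4) for s in(1,-1)),key=lambda t:t[2].sum()); print('blk',best[1],np.arctan2(best[0][1,0],best[0][0,0]),best[2])
show(w,m,'pics/a.png')
w=up(c,235,165,355,255); m=(w[...,2]-w[...,0]>30)
k=blobs(m,2000)[0]; q=full(poly(k,4),235,165); P=pts(c,q,.012)[:,:2]; print('plate',P.round(4),P.mean(0),[np.hypot(*(P[i]-P[i-1])).round(4) for i in range(4)])
m2=(w[...,2]/(w[...,1]+1)>1.25)
for k in blobs(m2,15):
    r=cv2.minAreaRect(k); print('fence',full(r[0],235,165).round(1),pts(c,full(cv2.boxPoints(r),235,165),.026)[:,:2].round(4).tolist())
show(w,m2,'pics/b.png')
w=up(c,380,195,440,295); m=(w[...,2]-w[...,0]>30)&(w[...,1]/w[...,2]>.85)
for k in blobs(m,5): (x,y),r=cv2.minEnclosingCircle(k); print('cap',full([x,y],380,195),r/S,pts(c,full([x,y],380,195),.143))
s=np.load('scene0.npy',allow_pickle=True).item(); w=up(s,110,150,180,250); m=(w[...,2]-w[...,0]>30)&(w[...,1]/w[...,2]>.85)
for k in blobs(m,5): (x,y),r=cv2.minEnclosingCircle(k); p=full([x,y],110,150);print('cap scene',p,r/S,pts(s,p,.138),pts(s,p))
E
```

```text
block px [[179.2, 226.4], [119.8, 251.0], [124.6, 220.5], [171.2, 202.9]]
[[0.4991 0.25  ]
 [0.4266 0.3895]
 [0.5041 0.3884]
 [0.5579 0.2771]] [np.float64(0.0647), np.float64(0.1572), np.float64(0.0775), np.float64(0.1236)]
blk [0.49717054 0.32577988] 2.034280147925392 [0.00516173 0.00519296 0.00789132 0.00354231]
plate [[ 0.5208 -0.1783]
 [ 0.4637  0.0637]
 [ 0.6189  0.0994]
 [ 0.6752 -0.1421]] [ 0.56962725 -0.03935135] [np.float64(0.1586), np.float64(0.2487), np.float64(0.1592), np.float64(0.248)]
fence [[268.2 211.3]] [[0.5371, 0.0465], [0.5856, 0.033], [0.5797, 0.0133], [0.5313, 0.027]]
fence [[280.9 227.2]] [[0.5252, 0.0188], [0.535, -0.0253], [0.5131, -0.0299], [0.5033, 0.0141]]
fence [[328.1 204. ]] [[0.6088, -0.1081], [0.6134, -0.1299], [0.5695, -0.1378], [0.5649, -0.1161]]
fence [[318.5 221.2]] [[0.5484, -0.0826], [0.5558, -0.1148], [0.5356, -0.1189], [0.5282, -0.0868]]
fence [[313.  190.9]] [[0.6279, -0.0643], [0.6345, -0.0958], [0.6139, -0.0996], [0.6073, -0.0682]]
fence [[280.4 196.1]] [[0.6083, 0.0142], [0.6134, -0.0063], [0.5933, -0.011], [0.5882, 0.0094]]
cap [[424.51717122 238.03393555]] 8.103401819864908 [[ 0.49830152 -0.33677167  0.143     ]]
cap scene [[129.58333333 171.91666667]] 12.963640848795572 [[ 0.49399903 -0.34260393  0.138     ]] [[ 0.50254878 -0.33990891  0.14300465]]
cap scene [[163.91666667 169.75      ]] 15.508079528808594 [[ 0.48722628 -0.26654183  0.138     ]] [[ 0.29803063 -0.31176427  0.02798382]]
```

```bash
python3 -W ignore - <<'E'
from m import *
c=np.load('top0.npy',allow_pickle=True).item(); f=c['frame'].astype(int)
print('col150',[(v,*f[v,150]) for v in range(205,244,2)])
print('row218',[(u,*f[218,u]) for u in range(160,188,2)])
print('cap',[(u,*f[241,u]) for u in range(410,432)])
s=np.load('scene0.npy',allow_pickle=True).item()['frame'].astype(int); print('scap',[(v,*s[v,135]) for v in range(162,184)])
w=up(c,110,195,190,260)
for T in (90,100,105,110):
    m=(w[...,2]-w[...,0]>38)&(w[...,1]>T)
    m=cv2.morphologyEx(m.astype(np.uint8),cv2.MORPH_CLOSE,np.ones((25,25)))
    m=cv2.morphologyEx(m,cv2.MORPH_OPEN,np.ones((15,15)))
    k=blobs(m,200)[0]; q=full(poly(k,4),110,195); P=pts(c,q,.044)[:,:2]
    b=min((rigid(BL,np.roll(P[::s],r,0)) for r in range(4) for s in(1,-1)),key=lambda t:t[2].sum())
    print(T,q.round(1).tolist(),[np.hypot(*(P[i]-P[i-1])).round(4) for i in range(4)],b[1].round(4),np.arctan2(b[0][1,0],b[0][0,0]).round(4),b[2].round(4))
E
```

```text
col150 [(205, np.int64(132), np.int64(140), np.int64(142)), (207, np.int64(137), np.int64(140), np.int64(141)), (209, np.int64(131), np.int64(141), np.int64(143)), (211, np.int64(104), np.int64(132), np.int64(141)), (213, np.int64(87), np.int64(130), np.int64(142)), (215, np.int64(88), np.int64(130), np.int64(143)), (217, np.int64(87), np.int64(131), np.int64(140)), (219, np.int64(87), np.int64(129), np.int64(138)), (221, np.int64(84), np.int64(127), np.int64(140)), (223, np.int64(90), np.int64(132), np.int64(143)), (225, np.int64(80), np.int64(114), np.int64(126)), (227, np.int64(88), np.int64(130), np.int64(146)), (229, np.int64(84), np.int64(127), np.int64(141)), (231, np.int64(90), np.int64(136), np.int64(143)), (233, np.int64(89), np.int64(133), np.int64(142)), (235, np.int64(54), np.int64(73), np.int64(86)), (237, np.int64(37), np.int64(56), np.int64(77)), (239, np.int64(104), np.int64(118), np.int64(132)), (241, np.int64(135), np.int64(141), np.int64(141)), (243, np.int64(137), np.int64(142), np.int64(142))]
row218 [(160, np.int64(86), np.int64(130), np.int64(141)), (162, np.i
[... 2989 characters left out ...]
np.float64(0.0759), np.float64(0.1239)] [0.4972 0.3261] 2.0334 [0.005  0.0044 0.0065 0.002 ]
100 [[176.6, 223.1], [120.0, 252.1], [124.7, 220.7], [170.8, 203.4]] [np.float64(0.0538), np.float64(0.1553), np.float64(0.0797), np.float64(0.1221)] [0.498  0.3275] 2.0715 [0.0047 0.0056 0.009  0.0033]
105 [[176.4, 223.0], [120.0, 252.2], [124.7, 220.7], [170.5, 203.5]] [np.float64(0.0533), np.float64(0.155), np.float64(0.0799), np.float64(0.1214)] [0.498  0.3278] 2.0736 [0.0045 0.0058 0.009  0.0036]
110 [[176.2, 222.9], [120.1, 251.9], [124.7, 220.7], [170.3, 203.6]] [np.float64(0.0527), np.float64(0.1543), np.float64(0.0792), np.float64(0.1209)] [0.4982 0.3281] 2.0741 [0.0043 0.0056 0.0084 0.0039]
```

```bash
cat >> m.py <<'E'
def block(c,u0,v0,u1,v1,T=100,z=.044,D=34):
    w=up(c,u0,v0,u1,v1); m=((w[...,2]-w[...,0]>D)&(w[...,1]>T)).astype(np.uint8)
    m=cv2.morphologyEx(m,cv2.MORPH_OPEN,np.ones((19,19)))
    k=blobs(m,200)[0]; q=full(poly(k,4),u0,v0); P=pts(c,q,z)[:,:2]
    b=min((rigid(BL,np.roll(P[::s],r,0)) for r in range(4) for s in(1,-1)),key=lambda t:t[2].sum())
    print(T,q.round(1).tolist(),[np.hypot(*(P[i]-P[i-1])).round(4) for i in range(4)],b[1].round(4),np.arctan2(b[0][1,0],b[0][0,0]).round(4),b[2].round(4))
    return b
E
python3 -W ignore - <<'E'
from m import *
c=np.load('top0.npy',allow_pickle=True).item()
for T in(95,105,112): block(c,110,195,190,260,T)
w=up(c,412,228,432,250); m=(w[...,2]-w[...,0]>30)&(w[...,1]>105)
for k in blobs(m,15): 
  M=cv2.moments(k); p=full([M['m10']/M['m00'],M['m01']/M['m00']],412,228); print('cap',p,M['m00']/S/S,pts(c,p,.144))
# jig: plate angle & seat from fences' inner faces
P=np.array([[0.5208,-0.1783],[0.4637,0.0637],[0.6189,0.0994],[0.6752,-0.1421]])
R,t,e=rigid(np.array([[-125,80],[125,80],[125,-80],[-125,-80]])/1e3,P); print('jig',t,np.arctan2(R[1,0],R[0,0]),e)
F=[[[0.5371,0.0465],[0.5856,0.033],[0.5797,0.0133],[0.5313,0.027]],[[0.5252,0.0188],[0.535,-0.0253],[0.5131,-0.0299],[0.5033,0.0141]],[[0.6088,-0.1081],[0.6134,-0.1299],[0.5695,-0.1378],[0.5649,-0.1161]],[[0.5484,-0.0826],[0.5558,-0.1148],[0.5356,-0.1189],[0.5282,-0.0868]],[[0.6279,-0.0643],[0.6345,-0.0958],[0.6139,-0.0996],[0.6073,-0.0682]],[[0.6083,0.0142],[0.6134,-0.0063],[0.5933,-0.011],[0.5882,0.0094]]]
for f in F: print(((np.array(f)-t)@R).round(4).tolist(), ((np.mean(f,0)-t)@R).round(4))
E
```

```text
95 [[177.0, 224.1], [120.7, 245.7], [124.7, 220.5], [171.2, 203.0]] [np.float64(0.0571), np.float64(0.1479), np.float64(0.0641), np.float64(0.1233)] [0.5018 0.3271] 2.0169 [0.0023 0.0012 0.0004 0.0019]
105 [[176.7, 224.0], [120.7, 245.4], [124.7, 220.5], [170.4, 203.3]] [np.float64(0.0563), np.float64(0.147), np.float64(0.0634), np.float64(0.1212)] [0.5018 0.3278] 2.0191 [0.0011 0.0009 0.0013 0.002 ]
112 [[176.5, 223.8], [138.6, 238.4], [131.7, 217.9], [170.0, 203.5]] [np.float64(0.0557), np.float64(0.0999), np.float64(0.0562), np.float64(0.1018)] [0.5085 0.3145] -1.074 [0.0162 0.0045 0.0301 0.0185]
cap [[421.90813039 239.67968728]] 55.31944444444445 [[ 0.49386129 -0.33055769  0.144     ]]
jig [ 0.56965  -0.039325] 1.800537041941397 [0.00112173 0.00062813 0.00122237 0.00108827]
[[0.091, 0.0122], [0.0668, -0.032], [0.049, -0.0218], [0.0733, 0.0222]] [ 0.07   -0.0048]
[[0.0667, 0.03], [0.0215, 0.0305], [0.0221, 0.0529], [0.0671, 0.0524]] [0.0444 0.0415]
[[-0.0759, -0.0225], [-0.0982, -0.022], [-0.0959, 0.0226], [-0.0737, 0.0221]] [-0.0859  0.0001]
[[-0.0373, 0.0305], [-0.0703, 0.0307], [-0.0697, 0.0513], [-0.0368, 0.0512]] [-0.0535  0.0409]
[[-0.0376, -0.051], [-0.0698, -0.0503], [-0.0688, -0.0294], [-0.0367, -0.0301]] [-0.0532 -0.0402]
[[0.0433, -0.0498], [0.0222, -0.0501], [0.0222, -0.0295], [0.0432, -0.0292]] [ 0.0327 -0.0396]
```

Block at (0.5018, 0.3274) with yaw 2.018; jig yaw 1.8005, seat at (0.5715, -0.047). Punch at about (0.494, -0.331). Now over to the block.

jog_arm(
  increments=[
    {"dx":0.2,"dy":-0.27,"az":-0.05,"gripper":1},
    {"dx":0.4,"dy":-0.54,"az":-0.1,"gripper":1},
    {"dx":0.6,"dy":-0.8,"az":-0.15,"gripper":1},
    {"dx":0.6,"dy":-0.8,"az":-0.15,"gripper":1},
  ],
  force=40,
)

```text
$.increments[0]: bad value
```

jog_arm(
  increments=[
    {"dx":0.2,"dy":-0.27,"az":-0.05,"gripper":1},
    {"dx":0.4,"dy":-0.54,"az":-0.1,"gripper":1},
    {"dx":0.6,"dy":-0.8,"az":-0.15,"gripper":1},
    {"dx":0.6,"dy":-0.8,"az":-0.15,"gripper":1},
  ],
)

```text
$.increments[0]: bad value
```

jog_arm(
  increments=[
    {"dx":0.2,"dy":-0.25,"dz":-0.25,"az":-0.05},
    {"dx":0.4,"dy":-0.5,"dz":-0.5,"az":-0.1},
    {"dx":0.59,"dy":-0.76,"dz":-0.75,"az":-0.135},
    {"dx":0.59,"dy":-0.76,"dz":-1,"az":-0.135},
    {"dx":0.59,"dy":-0.76,"dz":-1,"az":-0.135},
    {"dx":0.59,"dy":-0.76,"dz":-1,"az":-0.135},
  ],
)

```text
$.increments[0]: bad value
```

jog_arm(
  increments=[
    {"dx":0.2,"dy":-0.27,"dz":0,"ax":0,"ay":0,"az":-0.05,"gripper":1},
    {"dx":0.4,"dy":-0.54,"dz":0,"ax":0,"ay":0,"az":-0.1,"gripper":1},
    {"dx":0.6,"dy":-0.8,"dz":0,"ax":0,"ay":0,"az":-0.15,"gripper":1},
    {"dx":0.6,"dy":-0.8,"dz":0,"ax":0,"ay":0,"az":-0.15,"gripper":1},
  ],
  force=40,
)

```text
time: 0.5
eef_pos: [0.3611, 0.5119, 0.2557]
tcp_rot: [0.333, 0.943, -0.001, 0.0]
contact_force: [0.0, 0.2, 0.2]
opening: 1.002
finger_force: 0.0
```

jog_arm(
  increments=[
    {"dx":0.2,"dy":-0.27,"dz":0,"ax":0,"ay":0,"az":-0.05,"gripper":1},
    {"dx":0.4,"dy":-0.54,"dz":0,"ax":0,"ay":0,"az":-0.1,"gripper":1},
    {"dx":0.6,"dy":-0.8,"dz":0,"ax":0,"ay":0,"az":-0.15,"gripper":1},
    {"dx":0.6,"dy":-0.8,"dz":0,"ax":0,"ay":0,"az":-0.15,"gripper":1},
  ],
)

```text
time: 0.9
eef_pos: [0.4327, 0.4165, 0.2559]
tcp_rot: [0.442, 0.897, -0.001, 0.0]
contact_force: [-0.2, -0.5, -0.6]
opening: 0.998
finger_force: 0.0
```

jog_arm(
  increments=[
    {"dx":0.2,"dy":-0.25,"dz":-0.25,"ax":0,"ay":0,"az":-0.05,"gripper":1},
    {"dx":0.4,"dy":-0.5,"dz":-0.5,"ax":0,"ay":0,"az":-0.1,"gripper":1},
    {"dx":0.59,"dy":-0.76,"dz":-0.75,"ax":0,"ay":0,"az":-0.135,"gripper":1},
    {"dx":0.59,"dy":-0.76,"dz":-1,"ax":0,"ay":0,"az":-0.135,"gripper":1},
    {"dx":0.59,"dy":-0.76,"dz":-1,"ax":0,"ay":0,"az":-0.135,"gripper":1},
    {"dx":0.59,"dy":-0.76,"dz":-1,"ax":0,"ay":0,"az":-0.135,"gripper":1},
  ],
)

```text
time: 1.5
eef_pos: [0.5008, 0.3287, 0.136]
tcp_rot: [0.531, 0.847, -0.001, -0.001]
contact_force: [0.7, 0.1, 0.9]
opening: 1.0
finger_force: 0.0
```

```bash
python3 - <<'E'
from h import *
s=get_state();print(s['time'],s['eef_pos'],s['tcp_rot'],s['qpos'])
q=s['tcp_rot'];x,y=q[0],q[1];print('yawy',np.arctan2(y*y-x*x,2*x*y),'want .4472')
print('d share',(np.array([.5018,.3274,.032])-s['eef_pos'])/.12)
E
```

```text
1.5 [0.50078285 0.32872596 0.13601399] [ 5.31440566e-01  8.47095185e-01 -5.01972869e-04 -6.48581457e-04] [ 4.11442091e-01  2.47909282e-01  1.85754931e+00  5.86600758e-04
  1.03769469e+00 -3.90518131e-02]
yawy 0.45019539511367446 want .4472
d share [ 0.00847628 -0.01104963 -0.86678324]
```

jog_arm(
  increments=[
    {"dx":0.008,"dy":-0.01,"dz":-0.3,"ax":0,"ay":0,"az":0,"gripper":1},
    {"dx":0.008,"dy":-0.01,"dz":-0.6,"ax":0,"ay":0,"az":0,"gripper":1},
    {"dx":0.008,"dy":-0.01,"dz":-0.75,"ax":0,"ay":0,"az":0,"gripper":1},
    {"dx":0.008,"dy":-0.01,"dz":-0.87,"ax":0,"ay":0,"az":0,"gripper":1},
    {"dx":0.008,"dy":-0.01,"dz":-0.87,"ax":0,"ay":0,"az":0,"gripper":1},
    {"dx":0.008,"dy":-0.01,"dz":-0.87,"ax":0,"ay":0,"az":0,"gripper":-1},
    {"dx":0.008,"dy":-0.01,"dz":-0.87,"ax":0,"ay":0,"az":0,"gripper":-1},
    {"dx":0.008,"dy":-0.01,"dz":-0.87,"ax":0,"ay":0,"az":0,"gripper":-1},
    {"dx":0.008,"dy":-0.01,"dz":-0.87,"ax":0,"ay":0,"az":0,"gripper":-1},
    {"dx":0.008,"dy":-0.01,"dz":-0.87,"ax":0,"ay":0,"az":0,"gripper":-1},
  ],
  force=40,
)

```text
time: 2.5
eef_pos: [0.504, 0.3275, 0.0342]
tcp_rot: [0.532, 0.847, 0.002, 0.001]
contact_force: [-0.5, 0.5, 6.7]
opening: 0.673
finger_force: 45.3
```

jog_arm(
  increments=[
    {"dx":0,"dy":0,"dz":0,"ax":0,"ay":0,"az":0,"gripper":-1},
    {"dx":0,"dy":0,"dz":0,"ax":0,"ay":0,"az":0,"gripper":-1},
    {"dx":0,"dy":0,"dz":0.2,"ax":0,"ay":0,"az":0,"gripper":-1},
    {"dx":0,"dy":0,"dz":0.4,"ax":0,"ay":0,"az":0,"gripper":-1},
    {"dx":0,"dy":0,"dz":0.6,"ax":0,"ay":0,"az":0,"gripper":-1},
    {"dx":0,"dy":0,"dz":0.6,"ax":0,"ay":0,"az":0,"gripper":-1},
    {"dx":0,"dy":0,"dz":0.6,"ax":0,"ay":0,"az":0,"gripper":-1},
  ],
)

```text
time: 3.2
eef_pos: [0.5023, 0.3264, 0.1035]
tcp_rot: [0.532, 0.847, -0.0, 0.0]
contact_force: [-0.5, 1.2, -2.6]
opening: 0.669
finger_force: 44.5
```

jog_arm(
  increments=[
    {"dx":0.04,"dy":-0.2,"dz":0,"ax":0,"ay":0,"az":-0.01,"gripper":-1},
    {"dx":0.1,"dy":-0.5,"dz":0,"ax":0,"ay":0,"az":-0.02,"gripper":-1},
    {"dx":0.15,"dy":-0.8,"dz":0,"ax":0,"ay":0,"az":-0.04,"gripper":-1},
    {"dx":0.19,"dy":-1,"dz":0,"ax":0,"ay":0,"az":-0.05,"gripper":-1},
  ],
)

```text
time: 3.6
eef_pos: [0.5238, 0.2044, 0.1011]
tcp_rot: [0.566, 0.825, -0.002, -0.002]
contact_force: [0.0, -0.2, -2.9]
opening: 0.667
finger_force: 44.3
```

jog_arm(
  increments=[
    {"dx":0.06,"dy":-0.3,"dz":0,"ax":0,"ay":0,"az":-0.01,"gripper":-1},
    {"dx":0.12,"dy":-0.6,"dz":0,"ax":0,"ay":0,"az":-0.02,"gripper":-1},
    {"dx":0.17,"dy":-0.9,"dz":0,"ax":0,"ay":0,"az":-0.04,"gripper":-1},
    {"dx":0.19,"dy":-1,"dz":0,"ax":0,"ay":0,"az":-0.05,"gripper":-1},
  ],
)

```text
time: 4.0
eef_pos: [0.5471, 0.0838, 0.1016]
tcp_rot: [0.598, 0.801, -0.001, -0.001]
contact_force: [-0.7, -0.6, -2.6]
opening: 0.673
finger_force: 44.3
```

jog_arm(
  increments=[
    {"dx":0.06,"dy":-0.3,"dz":0,"ax":0,"ay":0,"az":-0.01,"gripper":-1},
    {"dx":0.12,"dy":-0.6,"dz":0,"ax":0,"ay":0,"az":-0.02,"gripper":-1},
    {"dx":0.17,"dy":-0.9,"dz":0,"ax":0,"ay":0,"az":-0.04,"gripper":-1},
    {"dx":0.19,"dy":-1,"dz":0,"ax":0,"ay":0,"az":-0.04,"gripper":-1},
    {"dx":0.19,"dy":-1,"dz":0,"ax":0,"ay":0,"az":-0.04,"gripper":-1},
    {"dx":0.19,"dy":-1,"dz":0,"ax":0,"ay":0,"az":-0.04,"gripper":-1},
    {"dx":0.19,"dy":-1,"dz":0,"ax":0,"ay":0,"az":-0.04,"gripper":-1},
  ],
)

```text
time: 4.7
eef_pos: [0.5702, -0.0318, 0.1032]
tcp_rot: [0.621, 0.784, -0.0, -0.001]
contact_force: [0.3, 0.6, -2.5]
opening: 0.675
finger_force: 44.4
```

```bash
python3 -W ignore - <<'E'
from m import *
c=grab('top');np.save('top1.npy',c,allow_pickle=True)
s=get_state();x,y=s['tcp_rot'][:2];print(s['time'],s['eef_pos'],s['tcp_rot'],'yawy',np.arctan2(y*y-x*x,2*x*y),s['opening'],s['contact_force'])
f=c['frame'];o=cv2.resize(f[140:270,200:380],(800,578),interpolation=2);cv2.imwrite('pics/hov.png',np.clip(o*1.4,0,255).astype(np.uint8))
E
```

```text
4.75 [ 0.5703399  -0.03173188  0.10342141] [ 6.21019774e-01  7.83794629e-01 -1.05504836e-04 -6.40248326e-04] yawy 0.2307097817892777 0.6711144232636105 [ 0.46449713  0.05106695 -2.3101243 ]
```

View pics/hov.png

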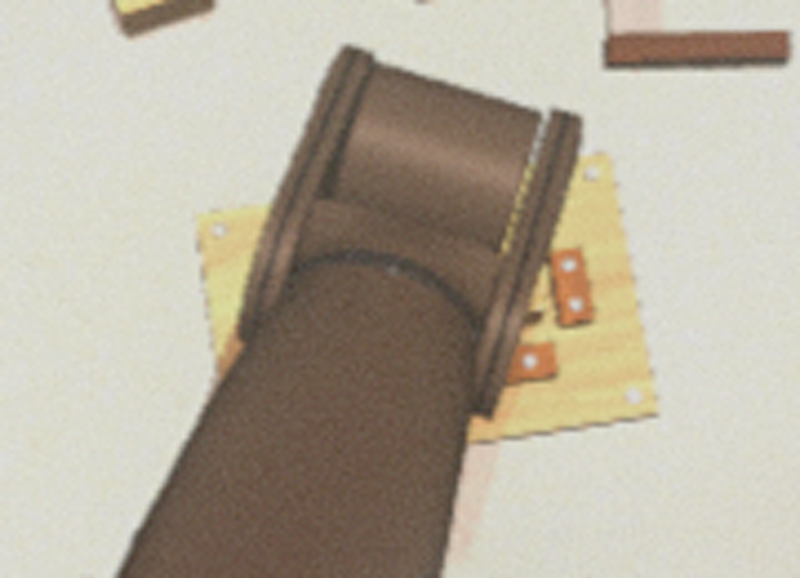

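The arm hides the block from above; I'll use the scene camera.

```bash
python3 -W ignore - <<'E'
from m import *
c=grab('scene');np.save('scene1.npy',c,allow_pickle=True)
f=c['frame'];o=cv2.resize(f[150:285,190:350],(711,600),interpolation=2);cv2.imwrite('pics/hov2.png',np.clip(o*1.4,0,255).astype(np.uint8))
E
```

```text
(no output)
```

View pics/hov2.png

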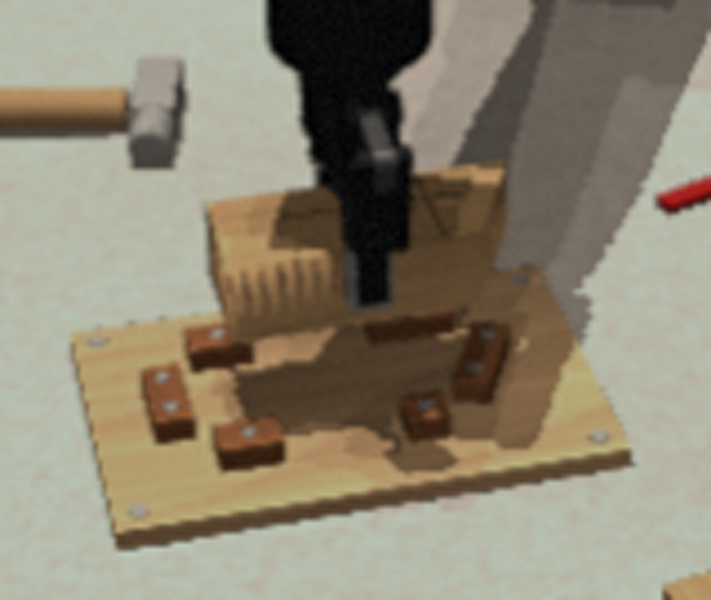

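Scene crop: block above the jig, its square end at left with visible corners near (208,205), (222,281), (235,340) in the crop. I'll compare the block's square-end and tip positions, in this camera, with the plate corners.

```bash
python3 -W ignore - <<'E'
from m import *
c=np.load('scene1.npy',allow_pickle=True).item(); k=711/160
fp=lambda p:(np.array(p,float)+.5)/k-.5+[190,150]
yaw=1.8015; ex=np.array([np.cos(yaw),np.sin(yaw)]); ey=np.array([-ex[1],ex[0]])
tcp=np.array([.5703,-.0317])
for n,p,z in [('sq +y top',(207,205),.113),('sq -y top',(222,281),.113),('sq -y bot',(236,341),.071),('tip +y top',(507,165),.113)]:
    w=pts(c,[fp(p)],z)[0,:2]; print(n,w.round(4),'block frame from tcp',((w-tcp)@ex).round(4),((w-tcp)@ey).round(4), 'depth',pts(c,[fp(p)])[0].round(3))
pl=np.array([pts(c,[fp(p)],.012)[0,:2] for p in [(118,530),(632,450),(540,266),(72,335)]]); print(pl.round(4),pl.mean(0), [np.hypot(*(pl[i]-pl[i-1])).round(4) for i in range(4)])
R,t,e=rigid(np.array([[-125,-80],[125,-80],[125,80],[-125,80]])/1e3,pl);print(t,np.arctan2(R[1,0],R[0,0]),e)
E
```

```text
sq +y top [ 0.5577 -0.1039] block frame from tcp -0.0674 0.0288 depth [ 0.562 -0.104  0.116]
sq -y top [ 0.621  -0.0937] block frame from tcp -0.0719 -0.0351 depth [ 0.605 -0.095  0.102]
sq -y bot [ 0.6098 -0.0897] block frame from tcp -0.0655 -0.0252 depth [ 0.613 -0.089  0.073]
tip +y top [0.5251 0.0402] block frame from tcp 0.0803 0.0276 depth [0.347 0.051 0.001]
[[ 0.6753 -0.1439]
 [ 0.6213  0.0974]
 [ 0.4654  0.0627]
 [ 0.5228 -0.1801]] [ 0.57120675 -0.04100133] [np.float64(0.1568), np.float64(0.2473), np.float64(0.1597), np.float64(0.2495)]
[ 0.57120675 -0.04100133] 1.7967484267983063 [0.00210532 0.0013657  0.00029323 0.00164153]
```

jog_arm(
  increments=[
    {"dx":0.013,"dy":-0.14,"dz":0,"ax":0,"ay":0,"az":0,"gripper":-1},
    {"dx":0.013,"dy":-0.14,"dz":-0.17,"ax":0,"ay":0,"az":0,"gripper":-1},
    {"dx":0.013,"dy":-0.14,"dz":-0.34,"ax":0,"ay":0,"az":0,"gripper":-1},
    {"dx":0.013,"dy":-0.14,"dz":-0.34,"ax":0,"ay":0,"az":0,"gripper":-1},
    {"dx":0.013,"dy":-0.14,"dz":-0.34,"ax":0,"ay":0,"az":0,"gripper":-1},
    {"dx":0.013,"dy":-0.14,"dz":-0.34,"ax":0,"ay":0,"az":0,"gripper":-1},
  ],
)

```text
time: 5.4
eef_pos: [0.5731, -0.0504, 0.0642]
tcp_rot: [0.622, 0.783, 0.0, 0.001]
contact_force: [0.6, -0.3, -2.0]
opening: 0.67
finger_force: 44.3
```

jog_arm(
  increments=[
    {"dx":0,"dy":0,"dz":-0.03,"ax":0,"ay":0,"az":0,"gripper":-1},
    {"dx":0,"dy":0,"dz":-0.06,"ax":0,"ay":0,"az":0,"gripper":-1},
    {"dx":0,"dy":0,"dz":-0.06,"ax":0,"ay":0,"az":0,"gripper":-1},
    {"dx":0,"dy":0,"dz":-0.06,"ax":0,"ay":0,"az":0,"gripper":-1},
  ],
)

```text
time: 5.8
eef_pos: [0.573, -0.05, 0.0562]
tcp_rot: [0.622, 0.783, 0.001, 0.001]
contact_force: [0.6, 0.5, -1.8]
opening: 0.669
finger_force: 44.3
```

jog_arm(
  increments=[
    {"dx":-0.006,"dy":0.01,"dz":0,"ax":0,"ay":0,"az":0,"gripper":-1},
    {"dx":-0.006,"dy":0.01,"dz":-0.03,"ax":0,"ay":0,"az":0,"gripper":-1},
    {"dx":-0.006,"dy":0.01,"dz":-0.05,"ax":0,"ay":0,"az":0,"gripper":-1},
    {"dx":-0.006,"dy":0.01,"dz":-0.05,"ax":0,"ay":0,"az":0,"gripper":-1},
  ],
)

```text
time: 6.2
eef_pos: [0.5727, -0.0489, 0.0501]
tcp_rot: [0.622, 0.783, 0.001, 0.001]
contact_force: [5.5, 1.1, -3.3]
opening: 0.668
finger_force: 44.2
```

jog_arm(
  increments=[
    {"dx":0,"dy":0,"dz":-0.02,"ax":0,"ay":0,"az":0,"gripper":-1},
    {"dx":0,"dy":0,"dz":-0.04,"ax":0,"ay":0,"az":0,"gripper":-1},
    {"dx":0,"dy":0,"dz":-0.04,"ax":0,"ay":0,"az":0,"gripper":-1},
    {"dx":0,"dy":0,"dz":-0.04,"ax":0,"ay":0,"az":0,"gripper":-1},
  ],
)

```text
time: 6.6
eef_pos: [0.5728, -0.0491, 0.0462]
tcp_rot: [0.622, 0.783, 0.001, 0.001]
contact_force: [3.9, 0.7, 4.9]
opening: 0.674
finger_force: 45.1
```

jog_arm(
  increments=[
    {"dx":0.005,"dy":0,"dz":0,"ax":0,"ay":0,"az":0,"gripper":-1},
    {"dx":0.005,"dy":0,"dz":0,"ax":0,"ay":0,"az":0,"gripper":-1},
    {"dx":0.005,"dy":0,"dz":0,"ax":0,"ay":0,"az":0,"gripper":0.8},
    {"dx":0.005,"dy":0,"dz":0,"ax":0,"ay":0,"az":0,"gripper":0.8},
    {"dx":0.005,"dy":0,"dz":0,"ax":0,"ay":0,"az":0,"gripper":0.8},
    {"dx":0.005,"dy":0,"dz":0,"ax":0,"ay":0,"az":0,"gripper":0.8},
    {"dx":0.005,"dy":0,"dz":0,"ax":0,"ay":0,"az":0,"gripper":0.8},
  ],
)

```text
time: 7.3
eef_pos: [0.5718, -0.0489, 0.0446]
tcp_rot: [0.622, 0.783, -0.0, -0.001]
contact_force: [0.1, -0.3, -0.1]
opening: 0.901
finger_force: 0.0
```

jog_arm(
  increments=[
    {"dx":0,"dy":0,"dz":0.2,"ax":0,"ay":0,"az":0,"gripper":0.8},
    {"dx":0,"dy":0,"dz":0.4,"ax":0,"ay":0,"az":0,"gripper":0.8},
    {"dx":0,"dy":0,"dz":0.7,"ax":0,"ay":0,"az":0,"gripper":0.8},
    {"dx":0,"dy":0,"dz":1,"ax":0,"ay":0,"az":0,"gripper":0.8},
  ],
)

```text
time: 7.7
eef_pos: [0.5716, -0.0488, 0.1656]
tcp_rot: [0.622, 0.783, -0.001, -0.001]
contact_force: [0.6, 0.4, 0.3]
opening: 0.898
finger_force: 0.0
```

jog_arm(
  increments=[
    {"dx":-0.1,"dy":-0.4,"dz":0.4,"ax":0,"ay":0,"az":0,"gripper":0.6},
    {"dx":-0.2,"dy":-0.8,"dz":0.4,"ax":0,"ay":0,"az":0,"gripper":0.2},
    {"dx":-0.2,"dy":-1,"dz":0.4,"ax":0,"ay":0,"az":0,"gripper":0.2},
  ],
)

```text
time: 8.0
eef_pos: [0.5486, -0.1708, 0.2162]
tcp_rot: [0.621, 0.783, 0.0, 0.002]
contact_force: [0.2, -0.3, 0.6]
opening: 0.6
finger_force: 0.0
```

```bash
python3 -W ignore - <<'E'
from m import *
c=grab('top');np.save('top2.npy',c,allow_pickle=True)
s=get_state();print(s['time'],s['eef_pos'],s['qpos'],s['opening'])
f=c['frame'];o=cv2.resize(f[150:300,230:450],(800,545),interpolation=2);cv2.imwrite('pics/seat.png',np.clip(o*1.4,0,255).astype(np.uint8))
E
```

```text
8.05 [ 0.54821016 -0.17581734  0.2156924 ] [-0.48490116  0.10384955  1.8650425  -0.00444635  1.16692007 -0.70908114] 0.5972814204522922
```

View pics/seat.png

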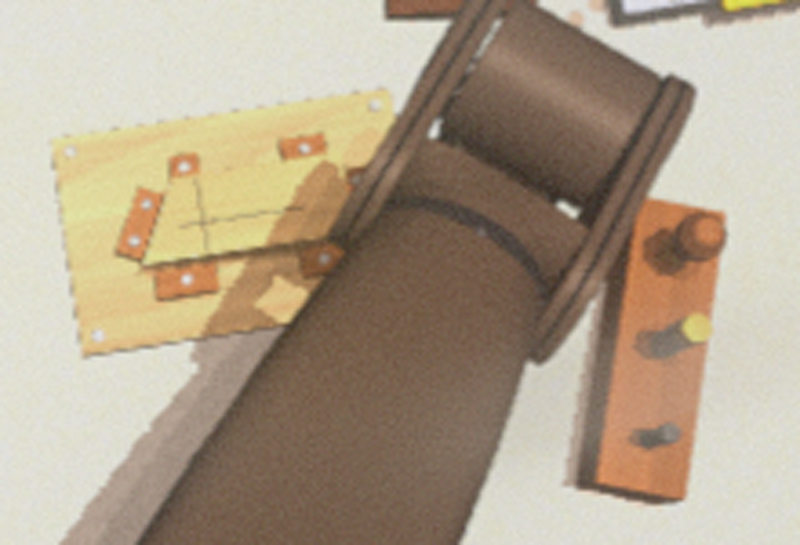

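Block sits flat between the fences; cross at about px (286.5, 210.6). Next, measure the punch (both views), the rack direction and the cross.

```bash
python3 -W ignore - <<'E'
from m import *
c=np.load('top0.npy',allow_pickle=True).item(); s=np.load('scene0.npy',allow_pickle=True).item(); d=np.load('top2.npy',allow_pickle=True).item()
a=pts(c,[(422,214.5)],.13)[0]; n=pts(c,[(413.5,268.5)],.117)[0]; print('awl,nail',a,n,'rack yaw',np.arctan2(*(a-n)[[1,0]]),'mid',(a+n)/2)
w=up(s,122,158,150,182); m=(w[...,2]-w[...,0]>50)&(w[...,1]>72)
for k in blobs(m,5): M=cv2.moments(k); p=full([M['m10']/M['m00'],M['m01']/M['m00']],122,158);print('cap scene',p,M['m00']/36,pts(s,p,.144))
# cross: dark lines inside top face
R=[265,195,320,225]; w=up(d,*R); g=cv2.GaussianBlur(w[...,1],(0,0),3); bg=cv2.medianBlur(g.astype(np.uint8),61).astype(float); k=(bg-g)
print(k.max())
def ridge(p,q):  # sub-px darkest across segment neighbourhood, fit a line
    p,q=np.array(p,float),np.array(q,float); t=(q-p)/np.hypot(*(q-p)); nn=np.array([-t[1],t[0]]); out=[]
    for f in np.linspace(0,1,25):
        o=np.arange(-14,15); x=p+f*(q-p)+o[:,None]*nn; v=k[x[:,1].round().astype(int),x[:,0].round().astype(int)].clip(0); 
        if v.sum()>10: out.append(x.T@v/v.sum())
    out=np.array(out,np.float32); vx,vy,x,y=cv2.fitLine(out,cv2.DIST_HUBER,0,.01,.01).ravel(); return np.cross([x,y,1],[x+vx,y+vy,1])
f=lambda X,Y:((np.array([X,Y])/3.636+[230,150])-R[:2])*S
l=np.cross(ridge(f(183,225),f(290,210)),ridge(f(197,182),f(207,245))); p=full(l[:2]/l[2],*R[:2]); print('cross px',p,pts(d,p,.056))
yaw=1.8005; e=np.array([np.cos(yaw),np.sin(yaw)]); print('cross from seat',np.array([.5715,-.0471])+.036*e+.006*np.array([-e[1],e[0]]))
st=get_state(); print((np.array([.4939,-.3306,.25])-st['eef_pos'])/.12)
E
```

```text
awl,nail [ 0.55604702 -0.33426884  0.13      ] [ 0.42933909 -0.31980533  0.117     ] rack yaw -0.11365650953112925 mid [ 0.49269305 -0.32703708  0.1235    ]
cap scene [[129.62849388 170.88500039]] 40.083333333333336 [[ 0.49977943 -0.34026607  0.144     ]]
cap scene [[140.68473451 172.06588004]] 6.277777777777778 [[ 0.50578123 -0.31420036  0.144     ]]
48.67597198486328
cross px [[285.54123574 210.77725641]] [[ 0.55664822 -0.01431986  0.056     ]]
cross from seat [ 0.55746079 -0.01341171]
[-0.45258466 -1.2898555   0.28589668]
```

jog_arm(
  increments=[
    {"dx":-0.15,"dy":-0.33,"dz":0.1,"ax":0,"ay":0,"az":0.09,"gripper":0},
    {"dx":-0.3,"dy":-0.66,"dz":0.2,"ax":0,"ay":0,"az":0.18,"gripper":0},
    {"dx":-0.45,"dy":-1,"dz":0.25,"ax":0,"ay":0,"az":0.27,"gripper":0},
    {"dx":-0.45,"dy":-1,"dz":0.25,"ax":0,"ay":0,"az":0.36,"gripper":0},
    {"dx":-0.45,"dy":-1,"dz":0.25,"ax":0,"ay":0,"az":0.38,"gripper":0},
  ],
)

```text
time: 8.55
eef_pos: [0.4935, -0.2903, 0.2431]
tcp_rot: [0.364, 0.931, -0.0, -0.0]
contact_force: [0.4, 1.3, 0.1]
opening: 0.499
finger_force: 0.0
```

jog_arm(
  increments=[
    {"dx":0,"dy":-0.28,"dz":0,"ax":0,"ay":0,"az":0,"gripper":0},
    {"dx":0,"dy":-0.28,"dz":0,"ax":0,"ay":0,"az":0,"gripper":0},
    {"dx":0,"dy":-0.28,"dz":0,"ax":0,"ay":0,"az":0,"gripper":0},
    {"dx":0,"dy":-0.28,"dz":0,"ax":0,"ay":0,"az":0,"gripper":0},
  ],
)

```text
time: 8.95
eef_pos: [0.4943, -0.3218, 0.2427]
tcp_rot: [0.364, 0.931, 0.0, -0.0]
contact_force: [0.6, -0.2, 0.6]
opening: 0.5
finger_force: 0.0
```

```bash
python3 -W ignore - <<'E'
from m import *
st=get_state(); print(st['eef_pos'],st['tcp_rot'],st['opening'],(np.array([.4939,-.3306,.122])-st['eef_pos'])/.12)
E
```

```text
[ 0.49425215 -0.32181182  0.24270508] [ 3.63848735e-01  9.31457868e-01  3.04390943e-04 -4.95712391e-04] 0.5003280579887555 [-0.00293456 -0.07323481 -1.00587563]
```

jog_arm(
  increments=[
    {"dx":-0.003,"dy":-0.073,"dz":0,"ax":0,"ay":0,"az":0,"gripper":0},
    {"dx":-0.003,"dy":-0.073,"dz":0,"ax":0,"ay":0,"az":0,"gripper":0},
    {"dx":-0.003,"dy":-0.073,"dz":-0.3,"ax":0,"ay":0,"az":0,"gripper":0},
    {"dx":-0.003,"dy":-0.073,"dz":-0.5,"ax":0,"ay":0,"az":0,"gripper":0},
    {"dx":-0.003,"dy":-0.073,"dz":-0.7,"ax":0,"ay":0,"az":0,"gripper":0},
    {"dx":-0.003,"dy":-0.073,"dz":-0.9,"ax":0,"ay":0,"az":0,"gripper":0},
    {"dx":-0.003,"dy":-0.073,"dz":-1,"ax":0,"ay":0,"az":0,"gripper":0},
    {"dx":-0.003,"dy":-0.073,"dz":-1,"ax":0,"ay":0,"az":0,"gripper":0},
  ],
)

```text
time: 9.75
eef_pos: [0.493, -0.3302, 0.121]
tcp_rot: [0.364, 0.931, 0.001, -0.002]
contact_force: [-0.8, -0.0, -0.7]
opening: 0.498
finger_force: 0.0
```

jog_arm(
  increments=[
    {"dx":0,"dy":0,"dz":0,"ax":0,"ay":0,"az":0,"gripper":-1},
    {"dx":0,"dy":0,"dz":0,"ax":0,"ay":0,"az":0,"gripper":-1},
    {"dx":0,"dy":0,"dz":0,"ax":0,"ay":0,"az":0,"gripper":-1},
    {"dx":0,"dy":0,"dz":0,"ax":0,"ay":0,"az":0,"gripper":-1},
    {"dx":0,"dy":0,"dz":0,"ax":0,"ay":0,"az":0,"gripper":-1},
    {"dx":0,"dy":0,"dz":0,"ax":0,"ay":0,"az":0,"gripper":-1},
  ],
  force=70,
)

```text
time: 10.35
eef_pos: [0.4949, -0.3319, 0.1248]
tcp_rot: [0.364, 0.931, -0.0, 0.002]
contact_force: [1.7, 0.6, 6.1]
opening: 0.207
finger_force: 68.2
```

jog_arm(
  increments=[
    {"dx":0,"dy":0,"dz":0.1,"ax":0,"ay":0,"az":0,"gripper":-1},
    {"dx":0,"dy":0,"dz":0.25,"ax":0,"ay":0,"az":0,"gripper":-1},
    {"dx":0,"dy":0,"dz":0.4,"ax":0,"ay":0,"az":0,"gripper":-1},
    {"dx":0,"dy":0,"dz":0.6,"ax":0,"ay":0,"az":0,"gripper":-1},
    {"dx":0,"dy":0,"dz":0.8,"ax":0,"ay":0,"az":0,"gripper":-1},
    {"dx":0,"dy":0,"dz":0.8,"ax":0,"ay":0,"az":0,"gripper":-1},
    {"dx":0,"dy":0,"dz":0.8,"ax":0,"ay":0,"az":0,"gripper":-1},
  ],
)

```text
time: 11.05
eef_pos: [0.4935, -0.3312, 0.2187]
tcp_rot: [0.364, 0.931, -0.0, -0.0]
contact_force: [-0.5, 0.1, -1.6]
opening: 0.204
finger_force: 68.0
```

```bash
python3 -W ignore - <<'E'
from m import *
st=get_state(); print(st['eef_pos'],st['tcp_rot'],st['opening'],st['contact_force'],st['qpos'])
c=grab('scene');np.save('scene2.npy',c,allow_pickle=True);f=c['frame']
o=cv2.resize(f[60:260,80:260],(540,600),interpolation=2);cv2.imwrite('pics/lift.png',np.clip(o*1.4,0,255).astype(np.uint8))
E
```

```text
[ 0.49347364 -0.33117265  0.21869951] [ 3.63982987e-01  9.31405473e-01 -1.17760280e-04 -4.65954121e-04] 0.2036562099902641 [-0.52632766  0.08853716 -1.6397667 ] [-7.61456470e-01  1.44354847e-01  1.81449079e+00 -6.16991684e-04
  1.18352009e+00 -1.58693815e+00]
```

View pics/lift.png

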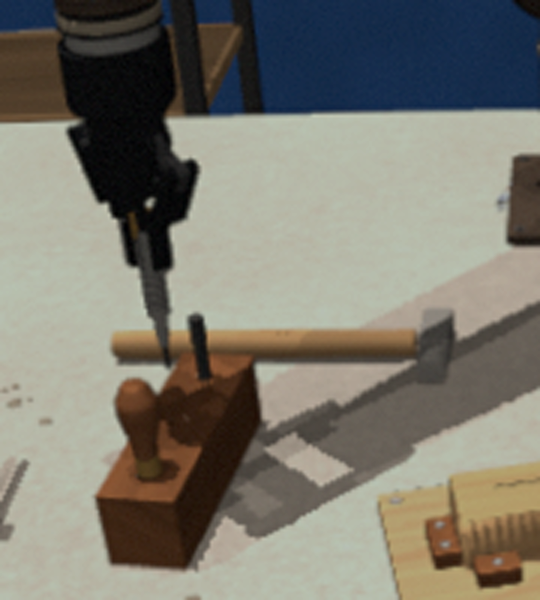

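The punch is out, point at crop (168,365), cap near (131,218), and looks upright in perspective. I'll check the tilt numerically.

```bash
python3 -W ignore - <<'E'
from m import *
c=np.load('scene2.npy',allow_pickle=True).item()
fp=lambda p:(np.array(p,float)+.5)/3-.5+[80,60]
for n,p,z in [('tip',(167.5,366),.108),('body low',(156,296),.156),('cap',(131,215),.235)]: print(n,fp(p),pts(c,[fp(p)],z)[0].round(4),pts(c,[fp(p)])[0].round(3))
f=c['frame'].astype(int)
for v in (182,178,174,165,158,150,140): print(v,[int(x) for x in f[v,122:145].sum(1)//3])
E
```

```text
tip [135.5        181.66666667] [ 0.4866 -0.3354  0.108 ] [ 0.496 -0.333  0.114]
body low [131.66666667 158.33333333] [ 0.4649 -0.3415  0.156 ] [ 0.5   -0.331  0.176]
cap [123.33333333 131.33333333] [ 0.4887 -0.3424  0.235 ] [ 0.497 -0.34   0.239]
182 [125, 124, 124, 126, 125, 126, 127, 125, 125, 128, 129, 129, 114, 79, 63, 85, 75, 54, 55, 58, 57, 59, 58]
178 [40, 40, 40, 39, 39, 40, 37, 39, 39, 39, 38, 37, 28, 18, 27, 38, 38, 39, 47, 50, 51, 50, 44]
174 [80, 79, 78, 78, 78, 76, 78, 78, 78, 78, 70, 50, 44, 41, 60, 78, 77, 77, 77, 77, 77, 61, 31]
165 [127, 128, 128, 129, 128, 130, 127, 88, 55, 45, 46, 44, 44, 61, 102, 127, 129, 127, 129, 128, 104, 67, 50]
158 [127, 127, 128, 128, 129, 104, 46, 36, 38, 39, 35, 37, 34, 52, 100, 130, 129, 127, 126, 127, 128, 129, 128]
150 [128, 128, 128, 128, 90, 43, 39, 42, 40, 29, 23, 33, 36, 54, 91, 117, 126, 127, 127, 127, 127, 127, 127]
140 [5, 7, 15, 24, 35, 40, 41, 23, 7, 5, 5, 6, 5, 6, 49, 114, 128, 127, 126, 126, 127, 125, 125]
```

```bash
cat >> h.py <<'E'
def plane_x(c,uv,x0):
    a=pts(c,uv,0.);o=np.array(c['extrinsics'])[:3,3]; t=(x0-o[0])/(a[:,0]-o[0]); return o+(a-o)*t[:,None]
E
python3 -W ignore - <<'E'
from h import *
c=np.load('scene2.npy',allow_pickle=True).item()
print(plane_x(c,[(135.6,182),(135,178),(134.6,174),(132.5,165),(131.2,158)],.4935).round(4))
c=np.load('scene0.npy',allow_pickle=True).item(); f=c['frame'].astype(int)
for v in(185,192): print(v,[int(x) for x in f[v,125:152].sum(1)//3])
E
```

```text
[[ 0.4935 -0.3332  0.1114]
 [ 0.4935 -0.3329  0.1218]
 [ 0.4935 -0.3322  0.1321]
 [ 0.4935 -0.3335  0.1551]
 [ 0.4935 -0.3337  0.1726]]
185 [111, 110, 117, 122, 122, 122, 122, 100, 44, 36, 38, 36, 34, 36, 32, 36, 52, 55, 55, 56, 56, 26, 15, 14, 14, 21, 35]
192 [48, 45, 45, 43, 39, 35, 31, 42, 50, 43, 40, 39, 38, 35, 35, 32, 30, 53, 59, 60, 61, 60, 60, 60, 61, 61, 61]
```

Upright to within 0.01 rad. Going to the cross, (0.557, -0.0142).

jog_arm(
  increments=[
    {"dx":0.02,"dy":0.2,"dz":0,"ax":0,"ay":0,"az":0,"gripper":-1},
    {"dx":0.06,"dy":0.45,"dz":0,"ax":0,"ay":0,"az":0,"gripper":-1},
    {"dx":0.12,"dy":0.7,"dz":0,"ax":0,"ay":0,"az":0,"gripper":-1},
    {"dx":0.18,"dy":0.9,"dz":0,"ax":0,"ay":0,"az":0,"gripper":-1},
  ],
)

```text
time: 11.5
eef_pos: [0.5144, -0.2213, 0.2163]
tcp_rot: [0.364, 0.931, 0.001, -0.003]
contact_force: [0.8, -1.4, -0.4]
opening: 0.205
finger_force: 68.1
```

jog_arm(
  increments=[
    {"dx":0.05,"dy":0.25,"dz":0,"ax":0,"ay":0,"az":0,"gripper":-1},
    {"dx":0.1,"dy":0.5,"dz":0,"ax":0,"ay":0,"az":0,"gripper":-1},
    {"dx":0.15,"dy":0.75,"dz":0,"ax":0,"ay":0,"az":0,"gripper":-1},
    {"dx":0.18,"dy":0.9,"dz":0,"ax":0,"ay":0,"az":0,"gripper":-1},
  ],
)

```text
time: 11.9
eef_pos: [0.536, -0.1129, 0.2165]
tcp_rot: [0.363, 0.932, 0.0, -0.003]
contact_force: [-0.1, 0.3, -0.9]
opening: 0.205
finger_force: 68.1
```

jog_arm(
  increments=[
    {"dx":0.05,"dy":0.25,"dz":0,"ax":0,"ay":0,"az":0,"gripper":-1},
    {"dx":0.1,"dy":0.5,"dz":0,"ax":0,"ay":0,"az":0,"gripper":-1},
    {"dx":0.15,"dy":0.7,"dz":0,"ax":0,"ay":0,"az":0,"gripper":-1},
    {"dx":0.17,"dy":0.84,"dz":0,"ax":0,"ay":0,"az":0,"gripper":-1},
    {"dx":0.17,"dy":0.84,"dz":0,"ax":0,"ay":0,"az":0,"gripper":-1},
    {"dx":0.17,"dy":0.84,"dz":0,"ax":0,"ay":0,"az":0,"gripper":-1},
    {"dx":0.17,"dy":0.84,"dz":0,"ax":0,"ay":0,"az":0,"gripper":-1},
  ],
)

```text
time: 12.6
eef_pos: [0.557, -0.0152, 0.218]
tcp_rot: [0.364, 0.931, -0.0, -0.001]
contact_force: [0.8, -0.8, -0.5]
opening: 0.204
finger_force: 68.2
```

```bash
python3 -W ignore - <<'E'
from h import *
st=get_state(); print(st['eef_pos'],st['tcp_rot'],st['contact_force'],(np.array([.557,-.0142,.178])-st['eef_pos'])/.12)
E
```

```text
[ 0.55700589 -0.0151597   0.21804491] [ 3.64300258e-01  9.31281005e-01 -3.81044675e-04 -9.30431643e-04] [ 0.83519016 -0.7971049  -0.51902939] [-4.90721335e-05  7.99752978e-03 -3.33707574e-01]
```

jog_arm(
  increments=[
    {"dx":0,"dy":0.008,"dz":-0.1,"ax":0,"ay":0,"az":0,"gripper":-1},
    {"dx":0,"dy":0.008,"dz":-0.25,"ax":0,"ay":0,"az":0,"gripper":-1},
    {"dx":0,"dy":0.008,"dz":-0.35,"ax":0,"ay":0,"az":0,"gripper":-1},
    {"dx":0,"dy":0.008,"dz":-0.35,"ax":0,"ay":0,"az":0,"gripper":-1},
    {"dx":0,"dy":0.008,"dz":-0.35,"ax":0,"ay":0,"az":0,"gripper":-1},
    {"dx":0,"dy":0.008,"dz":-0.35,"ax":0,"ay":0,"az":0,"gripper":-1},
  ],
)

```text
time: 13.2
eef_pos: [0.5581, -0.0138, 0.178]
tcp_rot: [0.364, 0.931, 0.0, 0.001]
contact_force: [0.5, 0.1, -0.7]
opening: 0.201
finger_force: 68.2
```

```bash
python3 -W ignore - <<'E'
from h import *
st=get_state(); print(st['eef_pos'],st['contact_force'])
c=grab('scene');np.save('scene3.npy',c,allow_pickle=True);f=c['frame']
o=cv2.resize(f[155:255,220:320],(600,600),interpolation=2);cv2.imwrite('pics/near.png',np.clip(o*1.5,0,255).astype(np.uint8))
E
```

```text
[ 0.55813275 -0.0138004   0.17795001] [ 0.51326181  0.13700673 -0.7180882 ]
```

View pics/near.png

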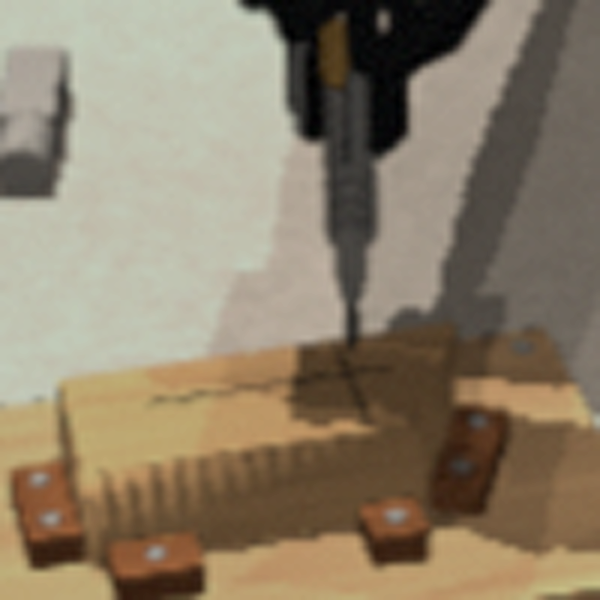

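Tip at crop (352,346), cross at about (349,374), the tip still above the wood. Comparing in this view.

```bash
python3 -W ignore - <<'E'
from h import *
c=np.load('scene3.npy',allow_pickle=True).item()
fp=lambda p:(np.array(p,float)+.5)/6-.5+[220,155]
print('cross',pts(c,[fp((349,374))],.056)); 
for z in(.065,.068,.071): print('tip',z,pts(c,[fp((352,347))],z))
E
```

```text
cross [[ 0.556242   -0.01660244  0.056     ]]
tip 0.065 [[ 0.55209668 -0.01541374  0.065     ]]
tip 0.068 [[ 0.55640297 -0.01543977  0.068     ]]
tip 0.071 [[ 0.56070926 -0.0154658   0.071     ]]
```

jog_arm(
  increments=[
    {"dx":-0.005,"dy":-0.007,"dz":-0.03,"ax":0,"ay":0,"az":0,"gripper":-1},
    {"dx":-0.005,"dy":-0.007,"dz":-0.06,"ax":0,"ay":0,"az":0,"gripper":-1},
    {"dx":-0.005,"dy":-0.007,"dz":-0.08,"ax":0,"ay":0,"az":0,"gripper":-1},
    {"dx":-0.005,"dy":-0.007,"dz":-0.08,"ax":0,"ay":0,"az":0,"gripper":-1},
    {"dx":-0.005,"dy":-0.007,"dz":-0.08,"ax":0,"ay":0,"az":0,"gripper":-1},
  ],
)

```text
time: 13.75
eef_pos: [0.5569, -0.0143, 0.1674]
tcp_rot: [0.364, 0.931, -0.0, -0.0]
contact_force: [-0.1, -0.5, -1.7]
opening: 0.202
finger_force: 68.2
```

jog_arm(
  increments=[
    {"dx":0,"dy":0,"dz":-0.015,"ax":0,"ay":0,"az":0,"gripper":-1},
    {"dx":0,"dy":0,"dz":-0.015,"ax":0,"ay":0,"az":0,"gripper":-1},
    {"dx":0,"dy":0,"dz":-0.015,"ax":0,"ay":0,"az":0,"gripper":-1},
  ],
)

```text
time: 14.05
eef_pos: [0.5573, -0.0145, 0.1663]
tcp_rot: [0.364, 0.931, 0.0, 0.0]
contact_force: [-0.4, -0.0, 0.4]
opening: 0.202
finger_force: 68.3
```

jog_arm(
  increments=[
    {"dx":0,"dy":0,"dz":-0.015,"ax":0,"ay":0,"az":0,"gripper":-1},
    {"dx":0,"dy":0,"dz":-0.015,"ax":0,"ay":0,"az":0,"gripper":-1},
    {"dx":0,"dy":0,"dz":-0.015,"ax":0,"ay":0,"az":0,"gripper":-1},
  ],
)

```text
time: 14.35
eef_pos: [0.5574, -0.0145, 0.1645]
tcp_rot: [0.364, 0.931, 0.0, 0.001]
contact_force: [0.0, 0.4, 3.6]
opening: 0.203
finger_force: 68.3
```

Contact at about TCP z 0.166. One close look before pressing further.

```bash
python3 -W ignore - <<'E'
from h import *
c=grab('scene');np.save('scene4.npy',c,allow_pickle=True);f=c['frame']
o=cv2.resize(f[195:245,245:305],(720,600),interpolation=2);cv2.imwrite('pics/touch.png',np.clip(o*1.7,0,255).astype(np.uint8))
E
```

```text
(no output)
```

View pics/touch.png

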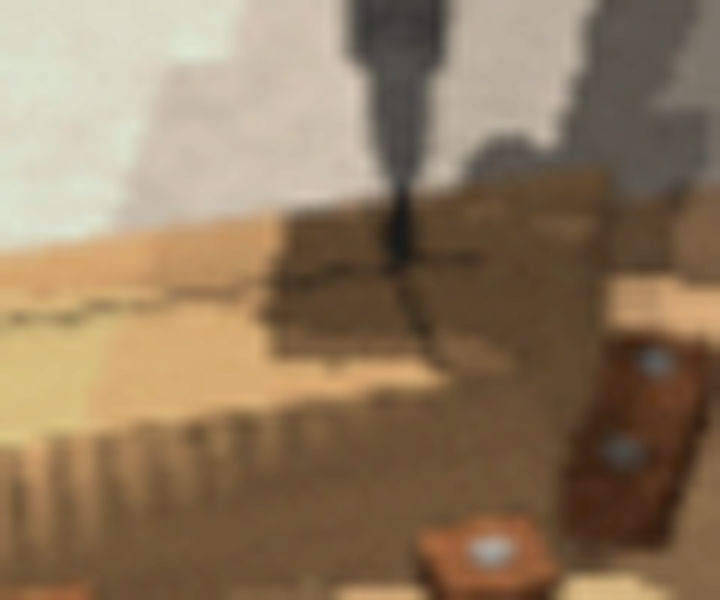

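The tip ends at crop (400,265), on the crossing of the long line (y≈263) and the cross line (x≈398), within about 1 mm. Pressing on.

jog_arm(
  increments=[
    {"dx":0,"dy":0,"dz":-0.01,"ax":0,"ay":0,"az":0,"gripper":-1},
    {"dx":0,"dy":0,"dz":-0.018,"ax":0,"ay":0,"az":0,"gripper":-1},
    {"dx":0,"dy":0,"dz":-0.018,"ax":0,"ay":0,"az":0,"gripper":-1},
    {"dx":0,"dy":0,"dz":-0.018,"ax":0,"ay":0,"az":0,"gripper":-1},
    {"dx":0,"dy":0,"dz":-0.018,"ax":0,"ay":0,"az":0,"gripper":-1},
  ],
)

```text
time: 14.9
eef_pos: [0.5573, -0.0144, 0.1621]
tcp_rot: [0.364, 0.931, 0.0, 0.0]
contact_force: [-0.4, -0.0, 5.4]
opening: 0.206
finger_force: 68.3
```

```bash
python3 -c "
from h import *
s=get_state();print(s['eef_pos'],s['contact_force'],s['tcp_rot'])"
```

```text
[ 0.55728557 -0.01441088  0.16210973] [-0.43401624 -0.01219989  5.36024083] [3.64018643e-01 9.31391554e-01 1.37025634e-04 4.27297970e-04]
```

jog_arm(
  increments=[
    {"dx":0,"dy":0,"dz":-0.008,"ax":0,"ay":0,"az":0,"gripper":-1},
    {"dx":0,"dy":0,"dz":-0.015,"ax":0,"ay":0,"az":0,"gripper":-1},
    {"dx":0,"dy":0,"dz":-0.015,"ax":0,"ay":0,"az":0,"gripper":-1},
    {"dx":0,"dy":0,"dz":-0.015,"ax":0,"ay":0,"az":0,"gripper":-1},
    {"dx":0,"dy":0,"dz":-0.015,"ax":0,"ay":0,"az":0,"gripper":-1},
    {"dx":0,"dy":0,"dz":-0.015,"ax":0,"ay":0,"az":0,"gripper":-1},
  ],
)

```text
time: 15.5
eef_pos: [0.5574, -0.0144, 0.1606]
tcp_rot: [0.364, 0.931, 0.0, 0.001]
contact_force: [0.6, 0.8, 6.5]
opening: 0.202
finger_force: 68.3
```

jog_arm(
  increments=[
    {"dx":0,"dy":0,"dz":0,"ax":0,"ay":0,"az":0,"gripper":-1},
    {"dx":0,"dy":0,"dz":0,"ax":0,"ay":0,"az":0,"gripper":-1},
    {"dx":0,"dy":0,"dz":0,"ax":0,"ay":0,"az":0,"gripper":-1},
    {"dx":0,"dy":0,"dz":0,"ax":0,"ay":0,"az":0,"gripper":-1},
    {"dx":0,"dy":0,"dz":0,"ax":0,"ay":0,"az":0,"gripper":-1},
  ],
)

```text
time: 16.0
eef_pos: [0.5574, -0.0145, 0.1606]
tcp_rot: [0.364, 0.931, 0.0, 0.001]
contact_force: [0.4, 0.4, 6.1]
opening: 0.205
finger_force: 68.3
```

```bash
python3 -W ignore - <<'E'
from h import *
c=grab('scene');f=c['frame']
cv2.imwrite('pics/fin.png',np.clip(cv2.resize(f[130:260,200:360],(738,600),interpolation=2)*1.6,0,255).astype(np.uint8))
E
```

```text
(no output)
```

View pics/fin.png

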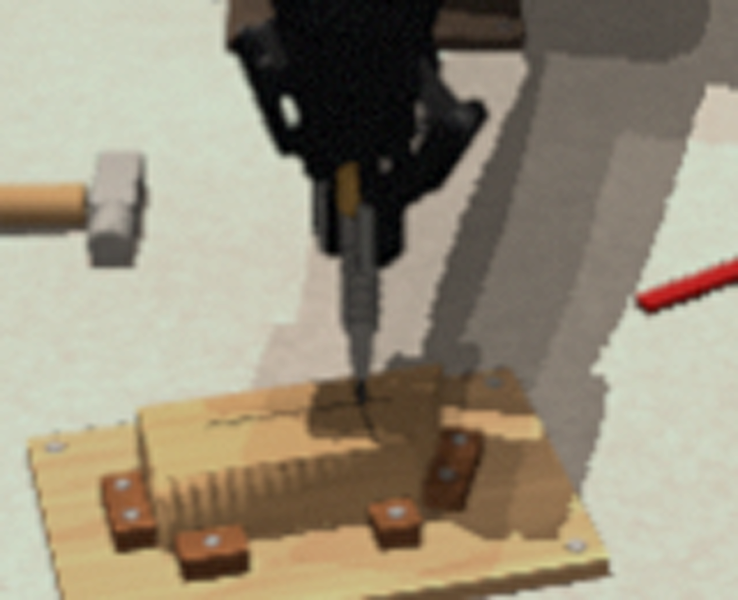

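The punch body (centre x≈361) and tip (361,400) line up vertically, the point is on the cross, and the block is home in the jig. Handing in.

```bash
python3 -c "
from plant import job
print(job.sign_off())"
```

```text
the job is handed in; nothing more can be done
None
```

The job is handed in, though no verdict came back: the block lies home in the jig and released, and the punch is held upright on the pencilled cross (point within about 1 mm). From the measured push of about 7.5 N its spring is about 5 mm in, it has not fired, and I moved nothing else on the bench.

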